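# Nest the parts cup from behind the workshop containers

### The arm

A 7-joint arm with a two-finger parallel gripper is mounted at the origin on the work surface. World frame = base frame: x ahead of the robot, y to its left, z up, the work surface at z = 0. Lengths are in m, angles in rad, forces in N, time in s.
With the tool pointing down it reaches from about 0.4 to 0.85 m from the base axis. Payload 4.5 kg.
Tool frame: the origin (TCP) lies at the very end of the fingers, on their centre line; the grasp point (between the pads) lies 19 mm behind it (grip_point_offset is the distance from the TCP to the grasp point, in m); z points along the fingers, y is the line along which they close (so a half turn about z gives the same grasp; the last joint's range is limited). The gripper opens to 88 mm and grips with 3 to 60 N. Pads are 18 mm wide; open, the fingers measure 123 mm over their backs; the gripper's body (75 mm by 187 mm) begins 45 mm behind the grasp point.
Start: joints at [-1.122, 0.689, -0.195, 1.565, 0.157, 0.902, -0.215], TCP at [0.252, 0.572, 0.239] pointing down, gripper open.
Joint ranges: [-3.01, 3.01], [-0.46, 2.08], [-1.47, 1.51], [0.13, 2.56], [-1, 4.14], [0.04, 2.09], [-2.66, 2.66]. Speed limits (rad/s): [2.57, 2.57, 3.14, 3.14, 3.14, 3.14, 3.14].

### API

Orientations are given as a unit quaternion [x, y, z, w].
In Python, from plant import get_state, snapshot, camera_params, finish_job, grip_point_offset gives the robot as it stands.
- The arm moves only by the tool handwheel, called as name(argument=value, ...), one argument or row to a line, values as JSON. Schema: {"type":"object","properties":{"increments":{"type":"array","items":{"type":"array","items":{"type":"array","items":{"type":"number"},"minItems":7,"maxItems":7},"minItems":1,"maxItems":10},"minItems":1,"maxItems":1},"squeeze":{"type":"number"},"only":{"type":"string"},"quiet":{"type":"boolean"},"lines":{"type":"string"}},"required":["increments"],"additionalProperties":false}. increments is a list that holds a single list of rows (three levels of brackets), with 1 to 10 rows, each of 7 numbers: the opening from 0.0 (shut) to 1.0 (fully open), then dx, dy, dz in parts of the range, where 1.0 means 1 m, then a rotation vector rx, ry, rz in parts of the range, where 1.0 means 360 degrees; each row is the pose to reach, as a shift and turn from the pose commanded when the call began, along the tool's axes at that moment; what a row does not reach only later rows make up. A row lasts 1/10 s, in which the tool goes at most 0.05 m and 0.15 rad, less where a joint would pass 70% of its speed; a pose out of reach is approached as far as the arm can. The fingers move at their own pace and stop on an object; squeeze is the grip in N (left out, the last holds). Time passes only in rows, so rows that do not move let the fingers close. The tool returns the time, the measured TCP pose, the force, the opening and the grip force at its end. only (a regular expression) keeps the lines of the reply that match it, lines (a string "A,B") keeps lines A to B, and quiet returns only ok. A shift or turn number past 1, either way, is cut back to 1. Input that does not fit is refused with a message, and nothing moves.
- get_state(): the state, without advancing time (a new reading comes with each control period).
- snapshot(name): name is "scene" or "top" or "wrist"; returns (picture, depth): 400x640x3 uint8, red, green, blue; 400x640 float32, m along the optical axis (not along the pixel's ray), 0 where there is no reading.
- camera_params(name): a dict with "fx", "fy", "cx", "cy" (pixels), "k1" (the pictures are not rectified: a ray, as slopes to the right and down, at radius r is drawn at 1 + k1 r^2 times it, then the intrinsics apply), "rvec" (rotation vector, rad) and "tvec" (3), from world to camera coordinates, as OpenCV has them. Camera axes: x right, y down, z forward; pixel columns grow to the right and rows downward; lengths in m; the calibration is good to about 2 mm. A picture is of the moment at which its call begins: read the wrist's pose just before it. camera_params takes no time and is no camera call; for the wrist camera it gives the pose at the moment of the call.
- finish_job(): hands the job in; it is judged then, once.
The state is a dict: "clock": time; "q": joint angles; "qd": joint speeds; "joint_torque": joint torques, N m; "tool_pos": TCP position; "eef_rot": TCP orientation; "contact_force": force on the tool from outside, world axes, zero at the start; "moment": the same for the moment, N m; "opening": opening from 0.0 (shut) to 1.0 (fully open); "finger_force": force on a finger pad.
Only numpy, scipy, OpenCV 4.12 (cv2) and the standard library are available. Lean on these libraries where they do the work, as an engineer would, in place of code of your own. Each camera call takes 0.05 s, during which the arm holds its last target. There are 200 camera calls.

### The job

Stand the spray can, the oil bottle and the grease tub that crowd the steel tray upright on the empty black tray; with all three there, fetch the tall tapered steel cup from behind them and nest it gently, upright and fully home, in the short steel pot, which stays where it is. Only then put the three containers back, each standing upright in the very place where it stood at the start. Never tip a container over, and do not ram the cup into the pot.

Things in the scene. Friction and masses are not known exactly. Their poses are not given: they have to be found in the camera images.
- spray: Spray can, upright, 165 mm tall: grey round body, diameter 52, up to 118 mm, with a blue band; shoulder; from 127 mm to the top a white round cap, diameter 42, to grip. 0.3 kg. Origin: centre of the underside, z up. At first in one of the steel tray's three container places (which varies). To return to its position at the start, within about 15 mm, any yaw
- oil: Red oil bottle, upright, 155 mm tall: rectangular body 44 mm (own x) by 64 mm (own y), 108 mm high, narrower shoulder up to 120 mm, then to the top a round black cap, diameter 30 mm, to grip (does not come off). 0.36 kg. Origin: centre of the underside, z up. To return to its position at the start, within about 15 mm, any yaw
- tub: Green grease tub, an upright plain cylinder 62 mm in diameter and 140 mm tall with a flat lid (its top 35 mm). 0.4 kg. Origin: centre of the underside, z up. To return to its position at the start, within about 15 mm, any yaw
- cup: Tall tapered open steel cup, 85 mm tall, outside diameter 40 mm at the foot, 62 mm at the rim, 59 mm at 12 mm below the rim; wall 3 mm, 0.09 kg. Origin: centre of the underside, z up. Upright at the back (far side) of the steel tray, one container in front of it and one at either side
- pot: Short tapered open steel pot, loose on the bench, left or right of the steel tray: 52 mm tall, rim 63 mm, foot flange 68 mm, wall 3 mm, inside 57 mm at the mouth, 45 mm at its floor, 6 mm above the underside. 0.3 kg. Origin: centre of the underside, z up. The cup goes in foot first with 1.5 mm play or more and is home with its foot on this floor, its rim then 39 mm above the pot's
- side_tray: Empty shallow black tray, 190 x 190 mm, fixed, on the other side from the pot: floor 4 mm thick, lip 14 mm high, 4 mm thick. The side area: all three containers fit about 100 mm apart, centres within 50 mm of the tray's centre along its x and y. Origin: centre of the underside, x and y along its edges
- caddy: Shallow steel tray, 240 mm (own x, away from the robot) x 270 mm (own y), fixed: floor 4 mm thick, lip 14 mm high, 4 mm thick. Origin: centre of the underside. Container places near its own (-50, 0), (20, 90) and (20, -90) mm, the cup near (45, 0); a bearing ring and a spacer lie in its two front corners
There are look-alikes about, which are no part of the job. Of the things that look like the tub, take the one that is farthest from the robot's base at the start.

How it is judged:
By the outcome, as a careful person would: the job done as asked, in the order asked, and still so for the second after the job is handed in, with the robot touching nothing.
It also fails if it takes over 141 s, if anything falls off the work surface, if the arm or the gripper's body presses on something with over 40 N, if the wrist force passes 120 N, or if a joint passes its speed limit or range.

## Working session

There is one attempt and no reset: what is moved stays moved. The work goes in short steps, Python scripts to look and compute and a tool call to move; the robot and the scene stay as the last step left them, time stands still between calls to the robot, and variables do not carry over. Pictures are saved under pics/ and viewed, at most 14 in all, crops included, and the job is handed in when it is done.

```bash
ls; mkdir -p pics; cat > h.py <<'E'
import numpy as np, cv2
from plant import *
from scipy.spatial.transform import Rotation as R
def cam(n):
    c=camera_params(n); return c, R.from_rotvec(np.array(c["rvec"]).ravel()).as_matrix(), np.array(c["tvec"]).ravel()
def slopes(c,uv):
    p=(np.asarray(uv,float).reshape(-1,2)-[c["cx"],c["cy"]])/[c["fx"],c["fy"]]
    s=p.copy()
    for _ in range(20): s=p/(1+c["k1"]*(s**2).sum(1,keepdims=True))
    return s
def plane(C,uv,z):
    c,M,t=C; s=slopes(c,uv); d=np.c_[s,np.ones(len(s))]@M; o=-M.T@t
    return o+d*((z-o[2])/d[:,2])[:,None]
def depthpts(C,dep):
    c,M,t=C; h,w=dep.shape; v,u=np.mgrid[:h,:w]
    s=slopes(c,np.c_[u.ravel(),v.ravel()]); z=dep.ravel()[:,None]
    return ((np.c_[s,np.ones(len(s))]*z-t)@M).reshape(h,w,3)
def totool(target_tcp):
    s=get_state(); return R.from_quat(s["eef_rot"]).inv().apply(np.array(target_tcp)-s["tool_pos"])
E
python3 - <<'E'
from h import *
for n in("scene","top"):
    C=cam(n); im,d=snapshot(n); cv2.imwrite(f"pics/{n}0.png",im[:,:,::-1]); np.savez(f"{n}0.npz",im=im,d=d,P=depthpts(C,d))
    print(n,C[0],-C[1].T@C[2])
s=get_state();print(s, grip_point_offset); print(R.from_quat(s["eef_rot"]).as_matrix().round(3))
E
```

```text
pics
scene {'fx': 419.0791780798375, 'fy': 419.0791780798375, 'cx': 326.8259013903785, 'cy': 204.52768450946544, 'k1': -0.1043627745556671, 'rvec': array([ 1.20943063,  2.05855228, -1.1583107 ]), 'tvec': array([ 0.26241755, -0.17632079,  1.42149812])} [1.25995919 0.41843465 0.59835121]
top {'fx': 409.74881444841947, 'fy': 409.74881444841947, 'cx': 321.07613018213493, 'cy': 193.74562144688372, 'k1': -0.04724768067905941, 'rvec': array([ 2.18281908, -2.12618045,  0.11686841]), 'tvec': array([-0.00793075,  0.48293694,  0.96174545])} [ 0.36517543 -0.00766741  1.01234056]
{'clock': 0.1, 'q': array([-1.12219377,  0.68990942, -0.1945421 ,  1.56623954,  0.15730357,
        0.90250252, -0.21509158]), 'qd': array([-0.00151236, -0.00251435, -0.00020691, -0.00214341, -0.00210363,
       -0.00027013, -0.00060238]), 'joint_torque': array([-3.73307092e-03, -5.28500748e+01, -1.27194878e+00, -1.53837079e+01,
       -5.26862789e-02,  2.04022683e-03,  3.14949159e-05]), 'tool_pos': array([0.25168045, 0.57146117, 0.23798512]), 'eef_rot': array([ 2.05866667e-01,  9.78579696e-01, -8.24736026e-04, -1.17323634e-04]), 'contact_force': array([-0.35424083,  0.09234236, -0.12448707]), 'moment': array([0.00707729, 0.00817107, 0.01216174]), 'finger_force': 0.0, 'opening': 0.9988844015604217} 0.0187
[[-0.915  0.403 -0.001]
 [ 0.403  0.915 -0.002]
 [-0.    -0.002 -1.   ]]
```

View pics/scene0.png

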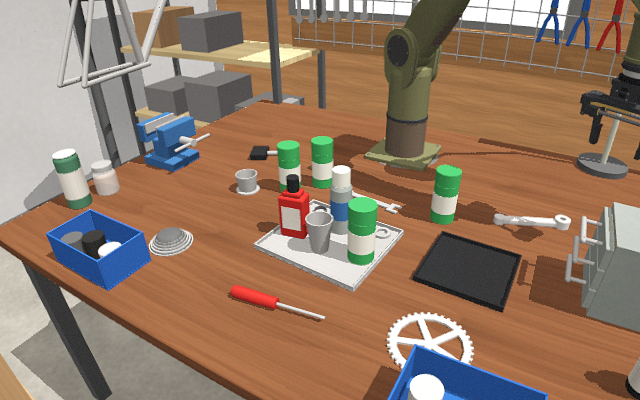

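View pics/top0.png

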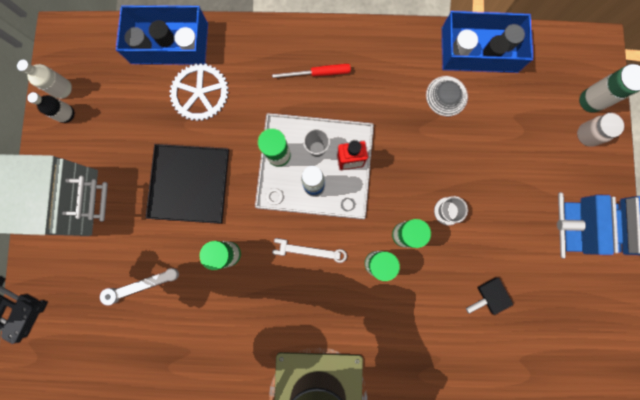

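The top view (x up, y left) shows these candidates:
- **Tub look-alikes:** green lids at (272,143), (213,255), (385,265) and (412,233). The one at (272,143) stands on the steel tray and is farthest from the base at (320,390), so it is the tub.
- **Pot:** (451,210) is a flanged open pot. The thing at (447,95) is a ridged dome.
- **Others:** spray (313,180), oil (352,152), cup (316,142), black tray (188,183).

Next I measure them and confirm in a crop.

```bash
cat > m.py <<'E'
from h import *
def fit(C,mask,z):
    """min enclosing circle / area-centroid of mask contour on plane z"""
    cs,_=cv2.findContours(mask.astype(np.uint8),cv2.RETR_EXTERNAL,cv2.CHAIN_APPROX_NONE)
    c=max(cs,key=cv2.contourArea); p=plane(C,c.reshape(-1,2),z)[:,:2]
    (e,ax,a)=cv2.fitEllipse((p*1000).astype(np.float32)); return np.round(e,1),np.round(ax,1),len(c)
E
python3 - <<'E'
from m import *
f=np.load("top0.npz"); im,d,P=f["im"],f["d"],f["P"]; C=cam("top")
hsv=cv2.cvtColor(im,cv2.COLOR_RGB2HSV); Z=P[:,:,2]
def box(u0,u1,v0,v1):
    m=np.zeros(Z.shape,bool); m[v0:v1,u0:u1]=1; return m
for n,b,zr,z in [("tub",(250,300,120,175),(.135,.165),.144),("tubB",(195,240,235,275),(.12,.16),.14),("tubC",(360,402,245,285),(.12,.16),.14),("tubD",(390,435,215,252),(.12,.16),.14),
  ("spray",(295,335,155,205),(.15,.19),.169),("oilcap",(335,375,130,180),(.14,.18),.159),("oilbody",(335,375,130,180),(.10,.13),.112),("cup",(300,333,125,160),(.07,.1),.089),("pot",(428,475,190,230),(.035,.065),.052)]:
    m=box(*b)&(Z>zr[0])&(Z<zr[1]); print(n,m.sum(), np.median(Z[m]) if m.any() else 0, P[m].mean(0).round(4), fit(C,m,z))
# trays
for n,b,cond,z in [("caddy",(245,385,105,225),(hsv[:,:,1]<50)&(hsv[:,:,2]>120)&(Z<.03),.014),("black",(140,235,138,228),(hsv[:,:,2]<70)&(Z>.001),.014)]:
    m=box(*b)&cond
    cs,_=cv2.findContours(m.astype(np.uint8),cv2.RETR_EXTERNAL,cv2.CHAIN_APPROX_NONE); c=np.vstack([x for x in cs if len(x)>30]).reshape(-1,2)
    print(n,cv2.minAreaRect((plane(C,c,z)[:,:2]*1000).astype(np.float32)), np.median(Z[m]))
cv2.imwrite("pics/crop1.png",cv2.resize(im[100:280,140:480,::-1],None,fx=2.3,fy=2.3,interpolation=cv2.INTER_CUBIC))
E
```

```text
tub 630 0.14213888403265912 [0.5811 0.1134 0.1421] (array([580.7, 113.2]), array([59.8, 61.1]), 79)
tubB 707 0.1382458716983537 [0.3331 0.2266 0.1376] (array([333.2, 226. ]), array([60.2, 63.8]), 85)
tubC 698 0.13815292457495487 [ 0.3204 -0.1325  0.1379] (array([ 320.5, -132.2]), array([59.1, 62.1]), 83)
tubD 700 0.13812586962938608 [ 0.391  -0.1984  0.1376] (array([ 391. , -197.9]), array([59.9, 63.1]), 84)
spray 322 0.16711680835073675 [0.504  0.0224 0.1667] (array([503.7,  22.3]), array([39.6, 41.7]), 55)
oilcap 167 0.15678587966350302 [ 0.571  -0.0655  0.1557] (array([570.2, -65.3]), array([28.1, 31.3]), 40)
oilbody 383 0.11037330614872419 [ 0.5666 -0.0644  0.1131] (array([570.9, -65.1]), array([49.6, 68.7]), 107)
cup 194 0.08485013307720479 [0.6057 0.0184 0.0828] (array([598.7,  17.8]), array([58.6, 61.1]), 73)
pot 195 0.048015228526568345 [ 0.4536 -0.3154  0.0461] (array([ 452. , -308.4]), array([59.7, 63.2]), 74)
caddy ((556.490234375, 22.715530395507812), (271.8053894042969, 240.8308868408203), 85.6830825805664) 0.0026220871897818052
black ((503.78192138671875, 337.80047607421875), (193.01336669921875, 186.17271423339844), 87.7085189819336) 0.003274578489717908
```

View pics/crop1.png

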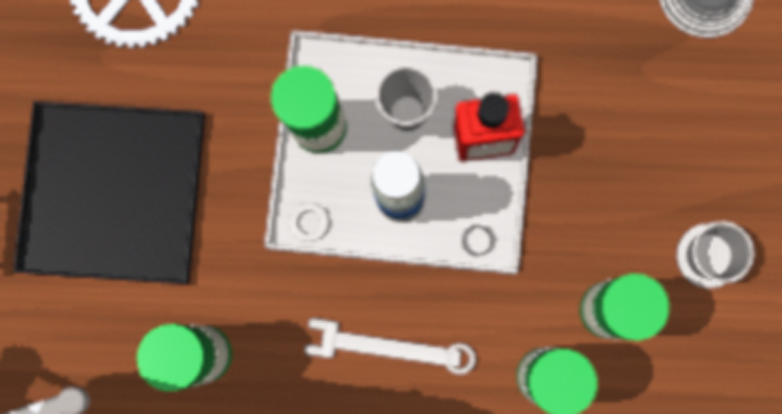

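The crop confirms it: the tub is the green lid at crop (304,98) on the tray, and the pot is the flanged ring at (715,255). Heights and diameters agree with those given. I now check the cabinet's height beside the black tray and turn the tool to world axes while moving above the spray.

Careful with the scale: turns go in shares of 360 degrees. That gives: -0.419 rad / 6.2832 = -0.0667.

```bash
python3 - <<'E'
from h import *
P=np.load("top0.npz")["P"]
for y0 in range(400,640,20):
    m=(P[:,:,0]>.38)&(P[:,:,0]<.70)&(P[:,:,1]*1000>=y0)&(P[:,:,1]*1000<y0+20)
    print(y0,P[m][:,2].max().round(3) if m.any() else None,end="; ")
print(totool([.504,.022,.239]))
E
```

```text
400 0.016; 420 0.017; 440 0.004; 460 0.004; 480 0.005; 500 0.005; 520 0.147; 540 0.143; 560 0.16; 580 0.172; 600 0.173; 620 0.173; [-4.52318136e-01 -4.01225587e-01 -2.98135809e-04]
```

handwheel(
  increments=[
    [[1, 0, 0, 0, 0, 0, -0.0223], [1, 0, 0, 0, 0, 0, -0.0446], [1, 0, 0, 0, 0, 0, -0.0667], [1, 0, 0, 0, 0, 0, -0.0667]],
  ],
)

```text
clock: 0.5
tool_pos: [0.2519, 0.5716, 0.2382]
eef_rot: [-0.002, 1.0, -0.0, -0.0]
contact_force: [-0.3, -0.1, -0.1]
opening: 0.999
finger_force: 0.0
```

```bash
python3 - <<'E'
from h import *
print(R.from_quat(get_state()["eef_rot"]).as_matrix().round(3),totool([.504,.022,.239]))
E
```

```text
[[-1.    -0.004 -0.001]
 [-0.004  1.    -0.001]
 [ 0.001 -0.001 -1.   ]] [-2.49634132e-01 -5.50721540e-01 -5.35066207e-04]
```

handwheel(
  increments=[
    [[1, -0.02, -0.045, 0, 0, 0, 0], [1, -0.04, -0.09, 0, 0, 0, 0], [1, -0.06, -0.135, 0, 0, 0, 0], [1, -0.08, -0.18, 0, 0, 0, 0], [1, -0.1, -0.225, 0, 0, 0, 0], [1, -0.12, -0.27, 0, 0, 0, 0], [1, -0.14, -0.315, 0, 0, 0, 0]],
  ],
  quiet=true,
)

```text
ok
```

handwheel(
  increments=[
    [[1, -0.02, -0.045, 0, 0, 0, 0], [1, -0.04, -0.09, 0, 0, 0, 0], [1, -0.06, -0.135, 0, 0, 0, 0], [1, -0.08, -0.18, 0, 0, 0, 0], [1, -0.11, -0.225, 0, 0, 0, 0], [1, -0.11, -0.235, 0, 0, 0, 0], [1, -0.11, -0.235, 0, 0, 0, 0]],
  ],
)

```text
clock: 1.9
tool_pos: [0.5043, 0.0203, 0.2383]
eef_rot: [0.002, 1.0, -0.0, -0.0]
contact_force: [0.3, 1.0, 0.8]
opening: 1.0
finger_force: 0.0
```

```bash
python3 - <<'E'
from h import *
C=cam("wrist"); im,d=snapshot("wrist"); cv2.imwrite("pics/w1.png",im[:,:,::-1]); np.savez("w1.npz",im=im,d=d,P=depthpts(C,d))
print(-C[1].T@C[2],totool([.504,.022,.131]))
E
```

```text
[0.43876421 0.01880696 0.38451673] [-0.00043195 -0.0011081   0.10746082]
```

View pics/w1.png

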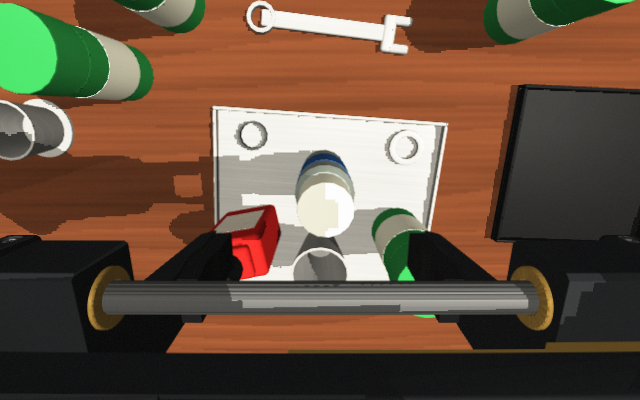

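The wrist view shows the spray cap centred at (325,208) between the fingers, the cup behind it at (320,265), and the pot at left (20,130). I check the cap position, then lower.

```bash
python3 - <<'E'
from m import *
f=np.load("w1.npz"); P=f["P"]; C=cam("wrist"); Z=P[:,:,2]
m=(Z>.16)&(Z<.175)&(abs(P[:,:,0]-.504)<.03)&(abs(P[:,:,1]-.022)<.03)
print(m.sum(),np.median(Z[m]),P[m].mean(0),fit(C,m,.169))
m=(Z>.135)&(Z<.15)&(abs(P[:,:,0]-.58)<.04)&(abs(P[:,:,1]-.11)<.04);print(m.sum(),P[m].mean(0))
E
```

```text
2576 0.16908418156737223 [0.50358385 0.02205268 0.16890988] (array([503.3,  24.9]), array([40.4, 42. ]), 161)
289 [0.57587234 0.09188194 0.14227892]
```

handwheel(
  increments=[
    [[1, 0, -0.001, 0.03, 0, 0, 0], [1, 0, 0.001, 0.06, 0, 0, 0], [1, 0, 0.001, 0.09, 0, 0, 0], [1, 0, 0.001, 0.107, 0, 0, 0], [1, 0, 0.001, 0.107, 0, 0, 0]],
  ],
)

```text
clock: 2.45
tool_pos: [0.5018, 0.0269, 0.13]
eef_rot: [-0.004, 1.0, 0.0, -0.002]
contact_force: [-0.3, 0.2, 0.2]
opening: 1.001
finger_force: 0.0
```

handwheel(
  increments=[
    [[0.3, 0, 0, 0, 0, 0, 0], [0.3, 0, 0, 0, 0, 0, 0], [0.3, 0, 0, 0, 0, 0, 0], [0.3, 0, 0, 0, 0, 0, 0], [0.3, 0, 0, 0, 0, 0, 0], [0.3, 0, 0, 0, 0, 0, 0], [0.3, 0, 0, 0, 0, 0, 0]],
  ],
  squeeze=25,
)

```text
clock: 3.15
tool_pos: [0.5043, 0.024, 0.1319]
eef_rot: [-0.002, 1.0, 0.0, 0.0]
contact_force: [0.0, -0.4, 3.2]
opening: 0.469
finger_force: 25.0
```

```bash
python3 - <<'E'
from h import *
print(totool([.551,.381,.131]))
E
```

```text
[-0.04806902  0.35682764  0.00097445]
```

handwheel(
  increments=[
    [[0.3, 0, 0, -0.03, 0, 0, 0], [0.3, 0, 0, -0.07, 0, 0, 0], [0.3, 0, 0.01, -0.11, 0, 0, 0], [0.3, 0, 0.04, -0.15, 0, 0, 0], [0.3, -0.005, 0.08, -0.15, 0, 0, 0], [0.3, -0.01, 0.125, -0.15, 0, 0, 0], [0.3, -0.018, 0.17, -0.15, 0, 0, 0], [0.3, -0.026, 0.215, -0.15, 0, 0, 0], [0.3, -0.034, 0.26, -0.15, 0, 0, 0], [0.3, -0.04, 0.3, -0.15, 0, 0, 0]],
  ],
)

```text
clock: 4.15
tool_pos: [0.5422, 0.3262, 0.2806]
eef_rot: [-0.003, 1.0, -0.0, -0.001]
contact_force: [0.9, 0.1, -3.5]
opening: 0.469
finger_force: 25.0
```

handwheel(
  increments=[
    [[0.3, -0.005, 0.035, 0, 0, 0, 0], [0.3, -0.008, 0.057, 0.01, 0, 0, 0], [0.3, -0.008, 0.057, 0.05, 0, 0, 0], [0.3, -0.008, 0.057, 0.09, 0, 0, 0], [0.3, -0.008, 0.057, 0.125, 0, 0, 0], [0.3, -0.008, 0.057, 0.125, 0, 0, 0]],
  ],
)

```text
clock: 4.75
tool_pos: [0.5468, 0.3775, 0.1502]
eef_rot: [-0.002, 1.0, -0.005, -0.005]
contact_force: [-0.9, -1.5, -3.8]
opening: 0.468
finger_force: 25.0
```

```bash
python3 - <<'E'
from h import *
print(totool([.551,.381,.132]))
E
```

```text
[-0.00442332  0.0036428   0.0181279 ]
```

handwheel(
  increments=[
    [[0.3, 0, 0, 0, 0, 0, 0], [0.3, 0, 0, 0, 0, 0, 0], [0.3, 0, 0, 0.008, 0, 0, 0], [0.3, 0, 0, 0.016, 0, 0, 0], [0.3, 0, 0, 0.0205, 0, 0, 0], [0.3, 0, 0, 0.0205, 0, 0, 0]],
  ],
)

```text
clock: 5.35
tool_pos: [0.5502, 0.3808, 0.1353]
eef_rot: [-0.002, 1.0, -0.001, -0.001]
contact_force: [0.3, 0.2, -4.2]
opening: 0.471
finger_force: 25.0
```

```bash
python3 - <<'E'
from h import *
s=get_state();print(s["tool_pos"])
E
```

```text
[0.55016658 0.38075473 0.13532712]
```

handwheel(
  increments=[
    [[0.3, 0, 0, 0.0025, 0, 0, 0], [0.3, 0, 0, 0.0045, 0, 0, 0], [0.3, 0, 0, 0.0045, 0, 0, 0], [0.3, 0, 0, 0.0045, 0, 0, 0]],
  ],
)

```text
clock: 5.75
tool_pos: [0.551, 0.3816, 0.132]
eef_rot: [-0.002, 1.0, 0.0, 0.0]
contact_force: [0.2, -0.5, -1.1]
opening: 0.466
finger_force: 25.0
```

handwheel(
  increments=[
    [[0.75, 0, 0, 0, 0, 0, 0], [0.75, 0, 0, 0, 0, 0, 0], [0.75, 0, 0, 0, 0, 0, 0], [0.75, 0, 0, -0.03, 0, 0, 0], [0.75, 0, 0, -0.07, 0, 0, 0], [0.75, 0, 0, -0.11, 0, 0, 0], [0.75, 0, 0, -0.11, 0, 0, 0]],
  ],
)

```text
clock: 6.45
tool_pos: [0.5533, 0.3841, 0.2483]
eef_rot: [-0.002, 1.0, 0.004, 0.005]
contact_force: [-0.8, 1.0, 0.2]
opening: 0.75
finger_force: 0.0
```

```bash
python3 - <<'E'
from h import *
print(totool([.5708,-.065,.239]))
E
```

```text
[-0.0158003  -0.44922391  0.00577748]
```

handwheel(
  increments=[
    [[0.75, 0, -0.04, 0, 0, 0, 0], [0.75, 0, -0.09, 0, 0, 0, 0], [0.75, 0, -0.14, 0, 0, 0, 0], [0.75, 0, -0.19, 0, 0, 0, 0], [0.75, -0.01, -0.24, 0, 0, 0, 0], [0.75, -0.015, -0.29, 0, 0, 0, 0], [0.75, -0.02, -0.34, 0, 0, 0, 0], [0.75, -0.02, -0.39, 0, 0, 0, 0], [0.75, -0.0195, -0.43, 0, 0, 0, 0], [0.75, -0.0195, -0.4465, 0, 0, 0, 0]],
  ],
  quiet=true,
)

```text
ok
```

handwheel(
  increments=[
    [[0.75, 0, 0, 0, 0, 0, 0], [0.75, 0, 0, 0, 0, 0, 0], [0.75, 0, 0, 0, 0, 0, 0]],
  ],
)

```text
clock: 7.75
tool_pos: [0.5723, -0.0618, 0.2419]
eef_rot: [-0.004, 1.0, 0.001, 0.0]
contact_force: [0.3, 0.4, -0.3]
opening: 0.746
finger_force: 0.0
```

```bash
python3 - <<'E'
from m import *
C=cam("wrist"); im,d=snapshot("wrist"); P=depthpts(C,d);Z=P[:,:,2]; cv2.imwrite("pics/w2.png",im[:,:,::-1])
m=(Z>.15)&(Z<.165)&(abs(P[:,:,0]-.571)<.03)&(abs(P[:,:,1]+.065)<.03)
print(m.sum(),np.median(Z[m]),P[m].mean(0),fit(C,m,.159)); print(totool([.5708,-.065,.124]))
E
```

```text
1194 0.15906047975845738 [ 0.57126115 -0.06644378  0.15877472] (array([571.4, -66.5]), array([28.6, 30.2]), 110)
[ 0.00152835 -0.00320278  0.11783152]
```

handwheel(
  increments=[
    [[0.75, 0.001, -0.004, 0.04, 0, 0, 0], [0.75, 0.001, -0.004, 0.08, 0, 0, 0], [0.75, 0.001, -0.004, 0.113, 0, 0, 0], [0.75, 0.001, -0.004, 0.113, 0, 0, 0], [0.75, 0.001, -0.004, 0.113, 0, 0, 0], [0.1, 0.001, -0.004, 0.113, 0, 0, 0], [0.1, 0.001, -0.004, 0.113, 0, 0, 0], [0.1, 0.001, -0.004, 0.113, 0, 0, 0], [0.1, 0.001, -0.004, 0.113, 0, 0, 0], [0.1, 0.001, -0.004, 0.113, 0, 0, 0]],
  ],
  squeeze=30,
)

```text
clock: 8.8
tool_pos: [0.5716, -0.0686, 0.1293]
eef_rot: [-0.002, 1.0, 0.0, 0.001]
contact_force: [-0.5, 1.0, 1.8]
opening: 0.333
finger_force: 30.0
```

handwheel(
  increments=[
    [[0.1, 0, 0, 0, 0, 0, 0], [0.1, 0, 0, 0, 0, 0, 0]],
  ],
)

```text
clock: 9.0
tool_pos: [0.5717, -0.0684, 0.1292]
eef_rot: [-0.002, 1.0, 0.0, 0.001]
contact_force: [0.2, 1.4, 5.6]
opening: 0.334
finger_force: 29.9
```

```bash
python3 - <<'E'
from h import *
print(totool([.547,.291,.128]))
E
```

```text
[0.02301662 0.35946483 0.00156385]
```

handwheel(
  increments=[
    [[0.1, 0, 0, -0.03, 0, 0, 0], [0.1, 0, 0, -0.075, 0, 0, 0], [0.1, 0, 0, -0.12, 0, 0, 0], [0.1, 0, 0.01, -0.16, 0, 0, 0], [0.1, 0, 0.04, -0.16, 0, 0, 0], [0.1, 0.005, 0.085, -0.16, 0, 0, 0], [0.1, 0.01, 0.13, -0.16, 0, 0, 0], [0.1, 0.015, 0.175, -0.16, 0, 0, 0], [0.1, 0.02, 0.22, -0.16, 0, 0, 0], [0.1, 0.023, 0.265, -0.16, 0, 0, 0]],
  ],
)

```text
clock: 10.0
tool_pos: [0.5457, 0.1961, 0.2877]
eef_rot: [-0.002, 1.0, -0.001, -0.001]
contact_force: [0.7, 0.5, -2.4]
opening: 0.33
finger_force: 29.8
```

handwheel(
  increments=[
    [[0.1, 0, 0.045, 0, 0, 0, 0], [0.1, 0, 0.08, 0, 0, 0, 0], [0.1, 0, 0.094, 0, 0, 0, 0], [0.1, 0, 0.094, 0, 0, 0, 0], [0.1, 0, 0.094, 0.04, 0, 0, 0], [0.1, 0, 0.094, 0.08, 0, 0, 0], [0.1, 0, 0.094, 0.12, 0, 0, 0], [0.1, 0, 0.094, 0.145, 0, 0, 0], [0.1, 0, 0.094, 0.15, 0, 0, 0], [0.1, 0, 0.094, 0.15, 0, 0, 0]],
  ],
)

```text
clock: 11.0
tool_pos: [0.5469, 0.2872, 0.1382]
eef_rot: [-0.001, 1.0, -0.001, -0.001]
contact_force: [0.8, 0.7, -2.4]
opening: 0.336
finger_force: 29.8
```

```bash
python3 - <<'E'
from h import *
print(totool([.547,.291,.1295]))
E
```

```text
[-6.89963119e-05  3.81844745e-03  8.70425185e-03]
```

handwheel(
  increments=[
    [[0.1, 0, 0.002, 0.004, 0, 0, 0], [0.1, 0, 0.002, 0.008, 0, 0, 0], [0.1, 0, 0.002, 0.0095, 0, 0, 0], [0.1, 0, 0.002, 0.0095, 0, 0, 0], [0.1, 0, 0.002, 0.0095, 0, 0, 0]],
  ],
)

```text
clock: 11.5
tool_pos: [0.5467, 0.2918, 0.1296]
eef_rot: [-0.002, 1.0, 0.0, 0.0]
contact_force: [-0.4, 0.5, -2.7]
opening: 0.33
finger_force: 29.8
```

handwheel(
  increments=[
    [[0.65, 0, 0, 0, 0, 0, 0], [0.65, 0, 0, 0, 0, 0, 0], [0.65, 0, 0, 0, 0, 0, 0], [0.65, 0, 0, -0.03, 0, 0, 0], [0.65, 0, 0, -0.07, 0, 0, 0], [0.65, 0, 0, -0.11, 0, 0, 0], [1, 0, 0, -0.11, 0, 0, 0], [1, 0, 0, -0.11, 0, 0, 0]],
  ],
)

```text
clock: 12.3
tool_pos: [0.547, 0.2919, 0.2402]
eef_rot: [-0.002, 1.0, 0.001, 0.001]
contact_force: [0.8, 0.3, -1.4]
opening: 0.808
finger_force: 0.0
```

```bash
python3 - <<'E'
from m import *
C=cam("top"); im,d=snapshot("top"); P=depthpts(C,d);Z=P[:,:,2]; cv2.imwrite("pics/t2.png",im[:,:,::-1])
m=(Z>.135)&(Z<.15)&(abs(P[:,:,0]-.581)<.045)&(abs(P[:,:,1]-.113)<.045)
print(m.sum(),np.median(Z[m]),P[m].mean(0),fit(C,m,.144)); print(totool([.581,.113,.239]))
E
```

```text
629 0.14217066429120934 [0.58110051 0.11338504 0.14210266] (array([580.7, 113.2]), array([59.7, 61.2]), 78)
[-3.39724603e-02 -1.78447708e-01 -3.89170620e-05]
```

handwheel(
  increments=[
    [[1, -0.008, -0.04, 0, 0, 0, 0], [1, -0.016, -0.085, 0, 0, 0, 0], [1, -0.025, -0.13, 0, 0, 0, 0], [1, -0.034, -0.165, 0, 0, 0, 0], [1, -0.034, -0.178, 0, 0, 0, 0], [1, -0.034, -0.178, 0, 0, 0, 0], [1, -0.034, -0.178, 0, 0, 0, 0], [1, -0.034, -0.178, 0, 0, 0, 0]],
  ],
)

```text
clock: 13.15
tool_pos: [0.5805, 0.117, 0.239]
eef_rot: [-0.004, 1.0, 0.001, -0.0]
contact_force: [0.5, 0.4, 1.3]
opening: 1.001
finger_force: 0.0
```

```bash
python3 - <<'E'
from m import *
C=cam("wrist"); im,d=snapshot("wrist"); P=depthpts(C,d);Z=P[:,:,2]
m=(Z>.138)&(Z<.15)&(abs(P[:,:,0]-.581)<.045)&(abs(P[:,:,1]-.113)<.045)
print(m.sum(),np.median(Z[m]),P[m].mean(0),fit(C,m,.144)); print(totool([.581,.113,.113]))
m=(Z>.03)&(Z<.1)&(abs(P[:,:,0]-.60)<.05)&(abs(P[:,:,1]-.018)<.05)
E
```

```text
4513 0.14410482716331133 [0.58027762 0.11325931 0.14406446] (array([581. , 113.2]), array([60.3, 61. ]), 214)
[-0.00035526 -0.0039259   0.12614344]
```

handwheel(
  increments=[
    [[1, 0, -0.002, 0.04, 0, 0, 0], [1, 0, -0.002, 0.08, 0, 0, 0], [1, 0, -0.002, 0.115, 0, 0, 0], [1, 0, -0.002, 0.125, 0, 0, 0], [1, 0, -0.002, 0.125, 0, 0, 0], [1, 0, -0.002, 0.125, 0, 0, 0]],
  ],
)

```text
clock: 13.8
tool_pos: [0.5822, 0.1131, 0.1156]
eef_rot: [-0.003, 1.0, 0.001, 0.001]
contact_force: [0.4, -0.2, 0.1]
opening: 0.999
finger_force: 0.0
```

```bash
python3 - <<'E'
from h import *
print(totool([.581,.1132,.113]))
E
```

```text
[1.24014518e-03 8.56667583e-05 2.58740269e-03]
```

handwheel(
  increments=[
    [[0.5, 0, 0, 0, 0, 0, 0], [0.5, 0, 0, 0, 0, 0, 0], [0.5, 0, 0, 0, 0, 0, 0], [0.5, 0, 0, 0, 0, 0, 0], [0.5, 0, 0, 0, 0, 0, 0], [0.5, 0, 0, 0, 0, 0, 0]],
  ],
  squeeze=30,
)

```text
clock: 14.4
tool_pos: [0.5821, 0.1128, 0.1151]
eef_rot: [-0.002, 1.0, 0.001, 0.001]
contact_force: [-1.1, 2.0, 5.7]
opening: 0.7
finger_force: 29.9
```

```bash
python3 - <<'E'
from h import *
print(totool([.4558,.340,.1135]))
E
```

```text
[0.12523744 0.2277269  0.00170038]
```

handwheel(
  increments=[
    [[0.5, 0, 0, -0.03, 0, 0, 0], [0.5, 0, 0, -0.075, 0, 0, 0], [0.5, 0.01, 0, -0.12, 0, 0, 0], [0.5, 0.04, 0.01, -0.155, 0, 0, 0], [0.5, 0.08, 0.03, -0.16, 0, 0, 0], [0.5, 0.115, 0.06, -0.16, 0, 0, 0], [0.5, 0.125, 0.1, -0.16, 0, 0, 0], [0.5, 0.125, 0.145, -0.16, 0, 0, 0], [0.5, 0.125, 0.19, -0.16, 0, 0, 0], [0.5, 0.125, 0.222, -0.16, 0, 0, 0]],
  ],
)

```text
clock: 15.4
tool_pos: [0.454, 0.3359, 0.2734]
eef_rot: [-0.003, 1.0, -0.0, -0.001]
contact_force: [0.2, 0.4, -4.4]
opening: 0.696
finger_force: 30.0
```

handwheel(
  increments=[
    [[0.5, 0, 0.0055, 0, 0, 0, 0], [0.5, 0, 0.0055, 0, 0, 0, 0], [0.5, 0, 0.0055, 0.04, 0, 0, 0], [0.5, 0, 0.0055, 0.08, 0, 0, 0], [0.5, 0, 0.0055, 0.12, 0, 0, 0], [0.5, 0, 0.0055, 0.145, 0, 0, 0], [0.5, 0, 0.0055, 0.15, 0, 0, 0], [0.5, 0, 0.0055, 0.155, 0, 0, 0], [0.5, 0, 0.0055, 0.16, 0, 0, 0], [0.5, 0, 0.0055, 0.16, 0, 0, 0]],
  ],
)

```text
clock: 16.4
tool_pos: [0.4562, 0.3391, 0.1153]
eef_rot: [-0.002, 1.0, 0.001, 0.001]
contact_force: [-0.3, -0.8, -4.6]
opening: 0.698
finger_force: 30.0
```

handwheel(
  increments=[
    [[0.95, 0, 0, 0, 0, 0, 0], [0.95, 0, 0, 0, 0, 0, 0], [0.95, 0, 0, 0, 0, 0, 0], [0.95, 0, 0, 0, 0, 0, 0], [0.95, 0, 0, -0.03, 0, 0, 0], [0.95, 0, 0, -0.07, 0, 0, 0], [0.95, 0, 0, -0.11, 0, 0, 0], [1, 0, 0, -0.14, 0, 0, 0], [1, 0, 0, -0.14, 0, 0, 0]],
  ],
)

```text
clock: 17.3
tool_pos: [0.4571, 0.341, 0.2587]
eef_rot: [-0.002, 1.0, 0.003, 0.003]
contact_force: [0.4, -0.2, 0.7]
opening: 0.998
finger_force: 0.0
```

```bash
python3 - <<'E'
from m import *
C=cam("top"); im,d=snapshot("top"); P=depthpts(C,d);Z=P[:,:,2]; cv2.imwrite("pics/t3.png",im[:,:,::-1])
C2=cam("scene"); i2,_=snapshot("scene"); cv2.imwrite("pics/s3.png",i2[:,:,::-1])
m=(Z>.07)&(Z<.095)&(abs(P[:,:,0]-.60)<.045)&(abs(P[:,:,1]-.018)<.045)
print(m.sum(),P[m].mean(0),fit(C,m,.089)); print(totool([.600,.018,.15]))
E
```

```text
190 [0.60559234 0.01902842 0.08311068] (array([598.7,  17.8]), array([58.7, 60.9]), 73)
[-0.14311985 -0.32143966  0.10456965]
```

View pics/s3.png

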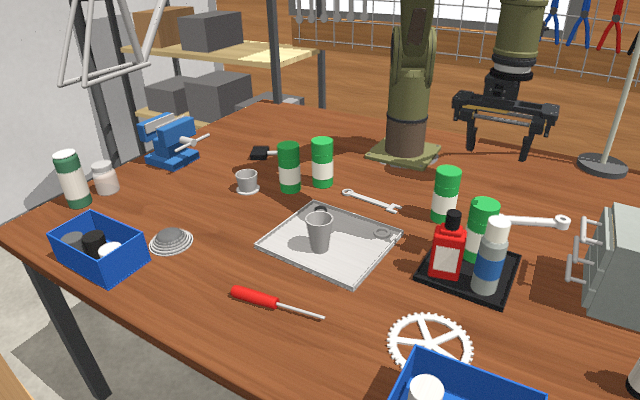

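All three stand upright on the black tray: oil (448,250), spray (490,260), tub (482,225). The cup is free at (320,232). Next I turn the tool 90° and move over the cup.

In the tool's units: 1.4 rad / 6.2832 = 0.2228.

handwheel(
  increments=[
    [[1, -0.01, -0.04, 0, 0, 0, 0.0223], [1, -0.03, -0.08, 0, 0, 0, 0.0446], [1, -0.05, -0.12, 0, 0, 0, 0.0668], [1, -0.07, -0.16, 0, 0, 0, 0.0891], [1, -0.09, -0.2, 0, 0, 0, 0.1114], [1, -0.11, -0.24, 0, 0, 0, 0.1337], [1, -0.13, -0.28, 0, 0, 0, 0.156], [1, -0.143, -0.31, 0, 0, 0, 0.1783], [1, -0.143, -0.322, 0, 0, 0, 0.2005], [1, -0.143, -0.322, 0, 0, 0, 0.2228]],
  ],
)

```text
clock: 18.4
tool_pos: [0.5988, 0.0133, 0.2519]
eef_rot: [0.647, 0.763, -0.002, -0.001]
contact_force: [0.4, 0.8, -0.5]
opening: 0.999
finger_force: 0.0
```

handwheel(
  increments=[
    [[1, 0, 0, 0, 0, 0, 0.0223], [1, 0, 0, 0, 0, 0, 0.0272], [1, 0, 0, 0, 0, 0, 0.0272], [1, 0, 0, 0, 0, 0, 0.0272], [1, 0, 0, 0, 0, 0, 0.0272]],
  ],
)

```text
clock: 18.9
tool_pos: [0.5995, 0.0176, 0.2539]
eef_rot: [0.705, 0.709, -0.0, -0.0]
contact_force: [0.2, -0.2, -0.2]
opening: 0.998
finger_force: 0.0
```

```bash
python3 - <<'E'
from m import *
C=cam("wrist"); s=get_state(); im,d=snapshot("wrist"); P=depthpts(C,d);Z=P[:,:,2]; cv2.imwrite("pics/w4.png",im[:,:,::-1])
m=(Z>.083)&(Z<.095)&(abs(P[:,:,0]-.60)<.045)&(abs(P[:,:,1]-.018)<.045)
print(m.sum(),np.median(Z[m]),P[m].mean(0),fit(C,m,.089)); print(s["q"].round(2),R.from_quat(s["eef_rot"]).as_matrix().round(3),totool([.600,.018,.058]))
E
```

```text
698 0.08880666322060804 [0.60009391 0.01518972 0.08826382] (array([600.2,  17.3]), array([60.1, 60.4]), 168)
[-0.1   0.63 -0.01  1.63  0.01  0.88 -0.11] [[-0.006  1.    -0.001]
 [ 1.     0.006  0.   ]
 [ 0.    -0.001 -1.   ]] [0.00047648 0.0004845  0.19601973]
```

View pics/w4.png

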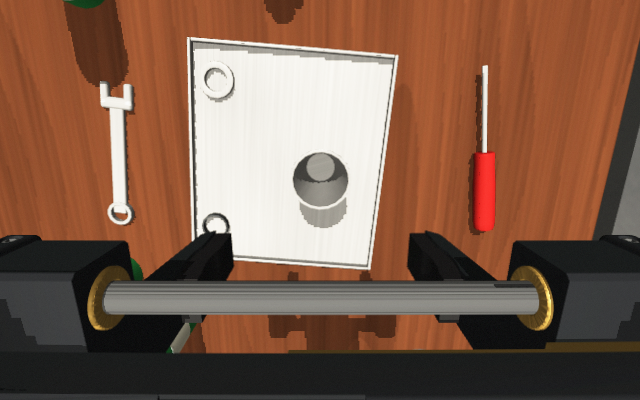

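The cup's rim sits at (320,180) in the wrist view and measures (600.2, 17.3) mm at the right height. Lowering over it.

handwheel(
  increments=[
    [[1, 0, 0, 0.04, 0, 0, 0], [1, 0, 0, 0.08, 0, 0, 0], [1, 0, 0, 0.12, 0, 0, 0], [1, 0, 0, 0.16, 0, 0, 0], [1, 0, 0.001, 0.185, 0, 0, 0], [1, 0, 0.001, 0.194, 0, 0, 0], [1, 0, 0.001, 0.194, 0, 0, 0], [1, 0, 0.001, 0.194, 0, 0, 0]],
  ],
)

```text
clock: 19.75
tool_pos: [0.6017, 0.0175, 0.0614]
eef_rot: [0.706, 0.709, 0.001, 0.001]
contact_force: [-0.0, -0.9, 0.2]
opening: 1.005
finger_force: 0.0
```

handwheel(
  increments=[
    [[0.4, 0, 0, 0, 0, 0, 0], [0.4, 0, 0, 0, 0, 0, 0], [0.4, 0, 0, 0, 0, 0, 0], [0.4, 0, 0, 0, 0, 0, 0], [0.4, 0, 0, 0, 0, 0, 0], [0.4, 0, 0, 0, 0, 0, 0], [0.4, 0, 0, 0, 0, 0, 0]],
  ],
  squeeze=15,
)

```text
clock: 20.45
tool_pos: [0.6009, 0.0175, 0.0608]
eef_rot: [0.706, 0.709, 0.0, 0.0]
contact_force: [-0.5, -0.1, 5.1]
opening: 0.673
finger_force: 14.6
```

```bash
python3 - <<'E'
from h import *
print(totool([.452,-.308,.06]))
E
```

```text
[-0.32492502 -0.15027094  0.00066399]
```

handwheel(
  increments=[
    [[0.4, 0, 0, -0.02, 0, 0, 0], [0.4, 0, 0, -0.06, 0, 0, 0], [0.4, -0.01, 0, -0.1, 0, 0, 0], [0.4, -0.04, -0.01, -0.13, 0, 0, 0], [0.4, -0.08, -0.03, -0.14, 0, 0, 0], [0.4, -0.125, -0.05, -0.14, 0, 0, 0], [0.4, -0.17, -0.07, -0.14, 0, 0, 0], [0.4, -0.215, -0.09, -0.14, 0, 0, 0], [0.4, -0.26, -0.11, -0.14, 0, 0, 0], [0.4, -0.3, -0.13, -0.14, 0, 0, 0]],
  ],
)

```text
clock: 21.45
tool_pos: [0.4705, -0.2853, 0.1999]
eef_rot: [0.706, 0.708, -0.0, -0.0]
contact_force: [0.3, -0.2, -0.3]
opening: 0.671
finger_force: 14.9
```

handwheel(
  increments=[
    [[0.4, -0.04, -0.01, 0, 0, 0, 0], [0.4, -0.075, -0.019, 0, 0, 0, 0], [0.4, -0.095, -0.019, 0, 0, 0, 0], [0.4, -0.095, -0.019, 0, 0, 0, 0], [0.4, -0.095, -0.019, 0, 0, 0, 0], [0.4, -0.095, -0.019, 0, 0, 0, 0], [0.4, -0.095, -0.019, 0, 0, 0, 0], [0.4, -0.095, -0.019, 0, 0, 0, 0]],
  ],
)

```text
clock: 22.25
tool_pos: [0.4538, -0.3769, 0.2002]
eef_rot: [0.705, 0.709, 0.0, -0.0]
contact_force: [0.1, 0.4, -0.9]
opening: 0.669
finger_force: 14.9
```

```bash
python3 - <<'E'
from m import *
C=cam("wrist"); s=get_state(); im,d=snapshot("wrist"); P=depthpts(C,d);Z=P[:,:,2]; cv2.imwrite("pics/w5.png",im[:,:,::-1]); np.savez("w5.npz",im=im,P=P)
m=(Z>.044)&(Z<.058)&(abs(P[:,:,0]-.452)<.04)&(abs(P[:,:,1]+.308)<.04)
print(m.sum(),np.median(Z[m]),P[m].mean(0),fit(C,m,.052)); print(s["q"].round(2),totool([.452,-.308,.15]))
E
```

```text
995 0.051470622188781484 [ 0.45269821 -0.31118886  0.05057528] (array([ 453. , -311.8]), array([60.2, 60.9]), 196)
[ 0.67  0.69 -0.09  1.72  0.09  0.74  0.54] [ 0.06917288 -0.00132309  0.05029416]
```

View pics/w5.png

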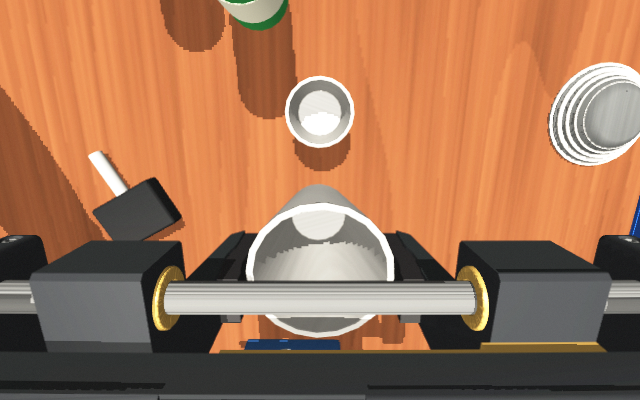

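The wrist view shows the pot at (320,112) and the cup held upright, its rim centred at (320,270). The pot's position differs by about 3 mm between top and wrist views, so I add the scene camera and check the cup in the hand.

```bash
python3 - <<'E'
from m import *
# scene: pot and cup, from start pictures
f=np.load("scene0.npz"); P=f["P"];Z=P[:,:,2]; C=cam("scene")
for n,c,z in(("pot",(.452,-.310),.052),("cup",(.6,.0175),.089)):
    m=(Z>z-.008)&(Z<z+.006)&(abs(P[:,:,0]-c[0])<.04)&(abs(P[:,:,1]-c[1])<.04)
    print("scene",n,m.sum(),Z[m].max(),fit(C,m,z))
# tubs and spray for scene bias
for n,c,z in(("tub",(.581,.113),.144),("spray",(.5035,.0235),.169),("oil",(.571,-.066),.159)):
    m=(Z>z-.004)&(Z<z+.004)&(abs(P[:,:,0]-c[0])<.04)&(abs(P[:,:,1]-c[1])<.04); print(n,m.sum(),fit(C,m,z))
# wrist: pot by brightness, cup rim in hand
f=np.load("w5.npz"); im,P=f["im"],f["P"]; C=cam("wrist"); Z=P[:,:,2]
m=(Z>.215)&(Z<.24)&(np.mgrid[:400,:640][0]<345)&(abs(P[:,:,0]-.4538)<.04)&(abs(P[:,:,1]+.377)<.04)
ys,xs=np.where(m); print("cup rim",m.sum(),Z[m].mean(),xs.min(),xs.max(),ys.min(),ys.max())
v=np.array([[320,203]]);print("top edge of rim",plane(C,v,.2282), "L/R",plane(C,[[247,270],[394,270]],.2282))
print("pot rim outer edges",plane(C,[[320,76],[320,147],[285,112],[354,112]],.052))
g=cv2.cvtColor(im,cv2.COLOR_RGB2GRAY); print(g[68:84,320],g[140:160,320],g[198:214,320])
E
```

```text
scene pot 139 0.05477915007074301 (array([ 458.3, -304.9]), array([61.5, 74.4]), 52)
scene cup 215 0.09167130291107146 (array([604.8,  20.5]), array([60.5, 68.5]), 67)
tub 401 (array([586.2, 115.4]), array([59.9, 63.9]), 70)
spray 146 (array([510.2,  24.6]), array([40.3, 44.9]), 42)
oil 80 (array([576.9, -63.1]), array([27.6, 33.2]), 29)
cup rim 6046 0.22676322502794166 213 426 198 337
top edge of rim [[ 0.4537286  -0.34700648  0.2282    ]] L/R [[ 0.42364379 -0.37604311  0.2282    ]
 [ 0.48454974 -0.3757018   0.2282    ]]
pot rim outer edges [[ 0.45334598 -0.28139461  0.052     ]
 [ 0.45369132 -0.34329915  0.052     ]
 [ 0.4219384  -0.31210881  0.052     ]
 [ 0.4841916  -0.31176114  0.052     ]]
[164 164 165 165 163 165 164 200 255 255 255 242 136 140 139 135] [220 221 223 220 255 255 255 222  97 101 101 103 101 101 101  99  98  95
  93  94] [170 172 171 172 150 250 255 255 255 255 255 254 243 234 233 231]
```

handwheel(
  increments=[
    [[0.4, 0.01, -0.001, 0.03, 0, 0, 0], [0.4, 0.017, -0.001, 0.06, 0, 0, 0], [0.4, 0.017, -0.001, 0.08, 0, 0, 0], [0.4, 0.017, -0.001, 0.08, 0, 0, 0], [0.4, 0.017, -0.001, 0.08, 0, 0, 0], [0.4, 0.017, -0.001, 0.08, 0, 0, 0], [0.4, 0.017, -0.001, 0.08, 0, 0, 0]],
  ],
)

```text
clock: 23.0
tool_pos: [0.4529, -0.3618, 0.1215]
eef_rot: [0.706, 0.708, 0.0, 0.001]
contact_force: [0.8, 0.5, -1.1]
opening: 0.676
finger_force: 14.9
```

```bash
python3 - <<'E'
from m import *
C=cam("wrist"); s=get_state(); im,d=snapshot("wrist"); P=depthpts(C,d);Z=P[:,:,2]; cv2.imwrite("pics/w6.png",im[:,:,::-1]); np.savez("w6.npz",im=im,P=P)
print(s["tool_pos"],-C[1].T@C[2])
g=cv2.cvtColor(im,cv2.COLOR_RGB2GRAY); print(g[60:220,320])
zr=s["tool_pos"][2]+.0282; print(zr)
m=(Z>.044)&(Z<.058)&(abs(P[:,:,0]-.452)<.04)&(abs(P[:,:,1]+.308)<.04)
print(m.sum(),fit(C,m,.052))
E
```

```text
[ 0.45293966 -0.36179959  0.12148113] [ 0.45263158 -0.29760468  0.2675787 ]
[160 162 160 159 162 162 160 160 160 162 161 161 159 161 162 163 162 161
 162 162 162 162 162 162 162 164 255 255 255 255 246 157 135 134 132 133
 135 135 134 133 135 132 172 220 232 233 232 230 229 229 232 233 234 231
 231 232 234 233 231 231 232 232 232 233 233 229 227 228 233 233 255 255
 255 255 255 255 255 255 255 255 255 255 255 255 255 255 255 255 255 255
 255 255 255 255 255 255 255 255 255 246 222 224 222 220 220 222 218 218
 219 217 217 215 218 223 217 216 253 255 255 255 224 111  98 110 151 164
 165 160 159 161 161 163 164 163 165 165 168 167 166 169 168 168 166 253
 255 255 255 255 255 254 242 232 231 228 227 230 231 231 230 228]
0.14968112679311424
1883 (array([ 453. , -311.6]), array([60.6, 61.4]), 260)
```

View pics/w6.png

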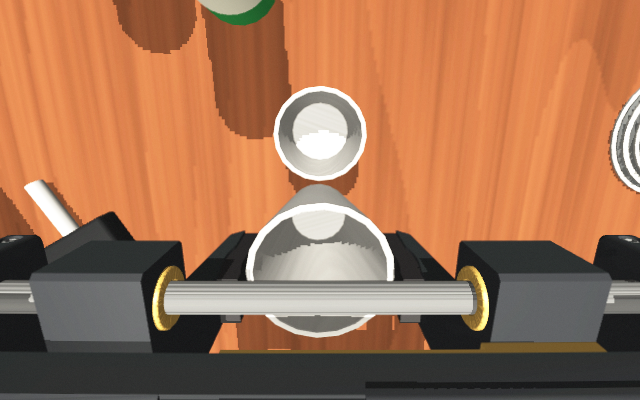

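The pot is at (320,133), and two heights agree on (453,-311.7). The cup is centred in the hand. Now I move over the pot.

handwheel(
  increments=[
    [[0.4, 0.02, 0, 0, 0, 0, 0], [0.4, 0.04, 0, 0, 0, 0, 0], [0.4, 0.0505, 0, 0, 0, 0, 0], [0.4, 0.0505, 0, 0, 0, 0, 0], [0.4, 0.0505, 0, 0, 0, 0, 0], [0.4, 0.0505, 0, 0, 0, 0, 0], [0.4, 0.0505, 0, 0, 0, 0, 0]],
  ],
)

```text
clock: 23.75
tool_pos: [0.4519, -0.3118, 0.1202]
eef_rot: [0.706, 0.708, -0.0, 0.0]
contact_force: [0.0, 1.1, -0.3]
opening: 0.677
finger_force: 14.9
```

handwheel(
  increments=[
    [[0.4, 0, 0, 0, 0, 0, 0], [0.4, 0, 0, 0, 0, 0, 0]],
  ],
)

```text
clock: 23.95
tool_pos: [0.452, -0.311, 0.1201]
eef_rot: [0.706, 0.708, -0.0, 0.0]
contact_force: [-0.5, 0.4, -1.3]
opening: 0.675
finger_force: 14.9
```

```bash
python3 - <<'E'
from h import *
im,_=snapshot("scene"); cv2.imwrite("pics/s6.png",cv2.resize(im[130:230,190:310,::-1],None,fx=5,fy=5,interpolation=cv2.INTER_CUBIC))
print(totool([.4527,-.311,.0628]))
E
```

```text
[-0.0001535   0.00075839  0.05732663]
```

View pics/s6.png

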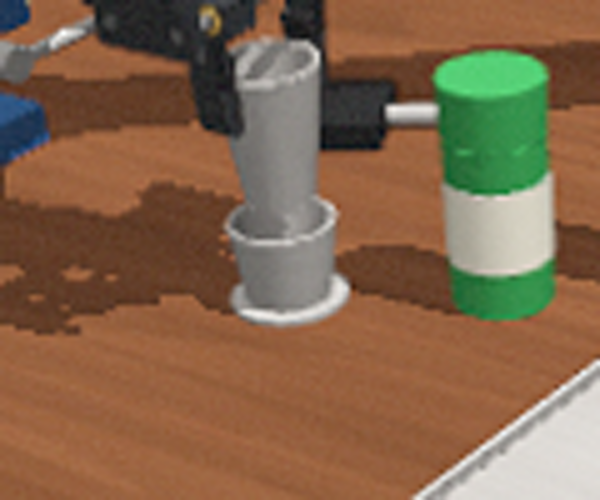

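The crop shows the cup's foot (x≈280) centred over the pot's mouth (x≈282). I lower it in stages.

handwheel(
  increments=[
    [[0.4, 0, 0.0008, 0.005, 0, 0, 0], [0.4, 0, 0.0008, 0.01, 0, 0, 0], [0.4, 0, 0.0008, 0.015, 0, 0, 0], [0.4, 0, 0.0008, 0.02, 0, 0, 0], [0.4, 0, 0.0008, 0.025, 0, 0, 0], [0.4, 0, 0.0008, 0.03, 0, 0, 0], [0.4, 0, 0.0008, 0.034, 0, 0, 0], [0.4, 0, 0.0008, 0.038, 0, 0, 0], [0.4, 0, 0.0008, 0.042, 0, 0, 0], [0.4, 0, 0.0008, 0.042, 0, 0, 0]],
  ],
)

```text
clock: 25.0
tool_pos: [0.4526, -0.3104, 0.0777]
eef_rot: [0.706, 0.709, -0.0, -0.0]
contact_force: [1.3, 0.2, -1.7]
opening: 0.673
finger_force: 14.9
```

handwheel(
  increments=[
    [[0.4, 0, 0, 0.002, 0, 0, 0], [0.4, 0, 0, 0.004, 0, 0, 0], [0.4, 0, 0, 0.006, 0, 0, 0], [0.4, 0, 0, 0.008, 0, 0, 0], [0.4, 0, 0, 0.008, 0, 0, 0], [0.4, 0, 0, 0.008, 0, 0, 0]],
  ],
)

```text
clock: 25.6
tool_pos: [0.4528, -0.3106, 0.0701]
eef_rot: [0.706, 0.709, 0.0, -0.0]
contact_force: [-0.1, -0.1, -1.0]
opening: 0.674
finger_force: 14.9
```

```bash
python3 - <<'E'
from h import *
print(totool([.4527,-.311,.0628]))
E
```

```text
[-0.00042716 -0.00012605  0.0073461 ]
```

handwheel(
  increments=[
    [[0.4, 0, 0, 0.001, 0, 0, 0], [0.4, 0, 0, 0.002, 0, 0, 0], [0.4, 0, 0, 0.003, 0, 0, 0], [0.4, 0, 0, 0.004, 0, 0, 0], [0.4, 0, 0, 0.004, 0, 0, 0]],
  ],
)

```text
clock: 26.1
tool_pos: [0.4531, -0.3106, 0.0661]
eef_rot: [0.706, 0.709, 0.0, 0.0]
contact_force: [0.5, 1.0, -1.1]
opening: 0.675
finger_force: 14.9
```

handwheel(
  increments=[
    [[0.4, 0, 0, 0.001, 0, 0, 0], [0.4, 0, 0, 0.002, 0, 0, 0], [0.4, 0, 0, 0.0025, 0, 0, 0], [0.4, 0, 0, 0.003, 0, 0, 0], [0.4, 0, 0, 0.003, 0, 0, 0]],
  ],
)

```text
clock: 26.6
tool_pos: [0.4532, -0.3107, 0.0632]
eef_rot: [0.706, 0.709, 0.0, 0.0]
contact_force: [1.4, 0.7, -0.0]
opening: 0.673
finger_force: 14.9
```

handwheel(
  increments=[
    [[0.4, 0, 0, 0.0004, 0, 0, 0], [0.4, 0, 0, 0.0008, 0, 0, 0], [0.4, 0, 0, 0.0008, 0, 0, 0]],
  ],
)

```text
clock: 26.9
tool_pos: [0.4532, -0.3109, 0.0628]
eef_rot: [0.706, 0.708, 0.0, 0.001]
contact_force: [1.1, -0.4, 3.6]
opening: 0.677
finger_force: 14.6
```

handwheel(
  increments=[
    [[0.7, 0, 0, 0.0008, 0, 0, 0], [0.8, 0, 0, 0.0008, 0, 0, 0], [0.95, 0, 0, 0.0008, 0, 0, 0], [0.95, 0, 0, 0.0008, 0, 0, 0], [0.95, 0, 0, -0.03, 0, 0, 0], [0.95, 0, 0, -0.07, 0, 0, 0], [0.95, 0, 0, -0.11, 0, 0, 0], [0.95, -0.03, 0, -0.15, 0, 0, 0], [0.95, -0.06, 0, -0.18, 0, 0, 0], [0.95, -0.06, 0, -0.18, 0, 0, 0]],
  ],
)

```text
clock: 27.9
tool_pos: [0.4537, -0.3773, 0.2469]
eef_rot: [0.708, 0.706, -0.001, 0.006]
contact_force: [0.3, -0.2, 0.0]
opening: 0.946
finger_force: 0.0
```

handwheel(
  increments=[
    [[1, 0, 0, 0, 0, 0, 0], [1, 0, 0, 0, 0, 0, 0]],
  ],
)

```text
clock: 28.1
tool_pos: [0.4524, -0.3688, 0.241]
eef_rot: [0.705, 0.709, 0.0, -0.002]
contact_force: [0.1, 1.3, 0.8]
opening: 1.003
finger_force: 0.0
```

```bash
python3 - <<'E'
from m import *
C=cam("wrist"); im,d=snapshot("wrist"); P=depthpts(C,d);Z=P[:,:,2]; cv2.imwrite("pics/w7.png",im[80:280,180:460,::-1])
m=(Z>.082)&(Z<.1)&(abs(P[:,:,0]-.453)<.045)&(abs(P[:,:,1]+.31)<.045)
print(m.sum(),np.median(Z[m]),fit(C,m,.091))
m=(Z>.044)&(Z<.058)&(abs(P[:,:,0]-.453)<.045)&(abs(P[:,:,1]+.31)<.045); print(m.sum(), plane)
i,_=snapshot("scene"); a=i[130:230,190:310,::-1]; cv2.imwrite("pics/s7.png",np.hstack([cv2.resize(a,(480,400),interpolation=cv2.INTER_CUBIC),cv2.resize(im[100:300,240:400,::-1],(320,400))]))
s=get_state();print(s["tool_pos"],s["q"].round(2),totool([.456,.340,.25]))
E
```

```text
1010 0.09042210393960791 (array([ 452.6, -311.7]), array([59.5, 60.6]), 189)
372 <function plane at 0x7f88514811c0>
[ 0.45265428 -0.3687453   0.24095455] [ 0.66  0.63 -0.09  1.69  0.07  0.83  0.54] [ 0.70873481  0.00751623 -0.00716932]
```

View pics/s7.png

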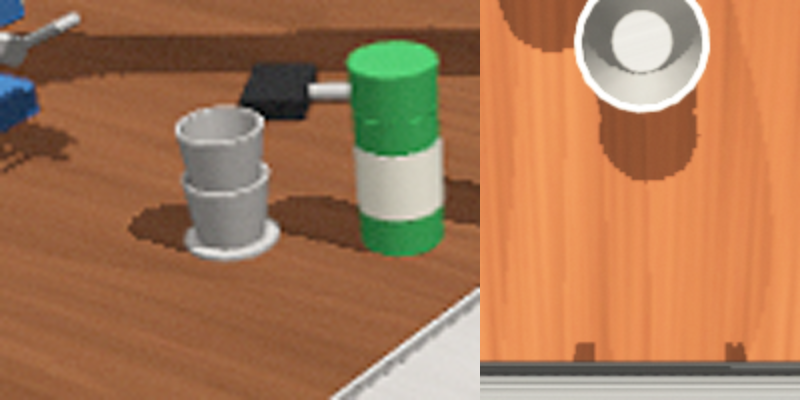

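The cup is nested upright: its rim is at z = 90.4 mm against 91 expected, and the pot has not moved. Next I return the containers, the tub first.

Careful with the scale: turns go in shares of 360 degrees. That gives: -1.26 rad / 6.2832 = -0.2005.

handwheel(
  increments=[
    [[1, 0.03, 0, 0, 0, 0, 0], [1, 0.075, 0, 0, 0, 0, -0.0223], [1, 0.12, 0, 0, 0, 0, -0.0446], [1, 0.165, 0, 0, 0, 0, -0.0668], [1, 0.21, 0, 0, 0, 0, -0.0891], [1, 0.255, 0, 0, 0, 0, -0.1114], [1, 0.3, 0, 0, 0, 0, -0.1337], [1, 0.345, 0, 0, 0, 0, -0.156], [1, 0.39, 0, 0, 0, 0, -0.1783], [1, 0.43, 0, 0, 0, 0, -0.2005]],
  ],
)

```text
clock: 29.2
tool_pos: [0.4501, 0.0623, 0.2419]
eef_rot: [0.149, 0.989, 0.0, -0.001]
contact_force: [0.4, -0.2, 0.1]
opening: 1.002
finger_force: 0.0
```

handwheel(
  increments=[
    [[1, 0, 0, 0, 0, 0, -0.0223], [1, 0, 0, 0, 0, 0, -0.0446], [1, 0, 0, 0, 0, 0, -0.0489], [1, 0, 0, 0, 0, 0, -0.0489], [1, 0, 0, 0, 0, 0, -0.0489]],
  ],
)

```text
clock: 29.7
tool_pos: [0.451, 0.0592, 0.2421]
eef_rot: [0.001, 1.0, -0.0, -0.0]
contact_force: [-0.0, 0.1, 0.5]
opening: 0.996
finger_force: 0.0
```

```bash
python3 - <<'E'
from h import *
print(R.from_quat(get_state()["eef_rot"]).as_matrix().round(3),totool([.456,.340,.25]))
E
```

```text
[[-1.     0.002 -0.001]
 [ 0.002  1.    -0.   ]
 [ 0.001 -0.    -1.   ]] [-0.00430886  0.28080726 -0.00788479]
```

handwheel(
  increments=[
    [[1, 0, 0.03, 0, 0, 0, 0], [1, 0, 0.075, 0, 0, 0, 0], [1, -0.002, 0.12, 0, 0, 0, 0], [1, -0.004, 0.165, 0, 0, 0, 0], [1, -0.005, 0.21, 0, 0, 0, 0], [1, -0.005, 0.25, 0, 0, 0, 0], [1, -0.005, 0.275, 0, 0, 0, 0], [1, -0.005, 0.281, 0, 0, 0, 0], [1, -0.005, 0.281, 0, 0, 0, 0], [1, -0.005, 0.281, 0, 0, 0, 0]],
  ],
)

```text
clock: 30.7
tool_pos: [0.4567, 0.3381, 0.2421]
eef_rot: [0.001, 1.0, -0.001, -0.0]
contact_force: [0.1, -0.3, -1.2]
opening: 1.0
finger_force: 0.0
```

handwheel(
  increments=[
    [[1, 0, 0, 0, 0, 0, 0], [1, 0, 0, 0, 0, 0, 0], [1, 0, 0, 0, 0, 0, 0]],
  ],
)

```text
clock: 31.0
tool_pos: [0.4566, 0.3394, 0.2425]
eef_rot: [0.001, 1.0, -0.0, 0.0]
contact_force: [-0.3, -1.0, -0.5]
opening: 1.003
finger_force: 0.0
```

```bash
python3 - <<'E'
from m import *
C=cam("wrist"); im,d=snapshot("wrist"); P=depthpts(C,d);Z=P[:,:,2]
for n,c,z in(("tub",(.456,.34),.144),("spray",(.551,.382),.169),("oil",(.547,.2915),.159)):
    m=(Z>z-.005)&(Z<z+.005)&(abs(P[:,:,0]-c[0])<.045)&(abs(P[:,:,1]-c[1])<.04); print(n,m.sum(),fit(C,m,z) if m.sum()>100 else 0)
C=cam("top"); im,d=snapshot("top"); P=depthpts(C,d);Z=P[:,:,2]; cv2.imwrite("pics/t8.png",im[:,:,::-1])
print(get_state()["tool_pos"],totool([.456,.340,.115]))
E
```

```text
tub 4413 (array([454.6, 339.1]), array([60.3, 60.7]), 213)
spray 1131 (array([557.5, 378.6]), array([26.3, 44.2]), 126)
oil 195 (array([557.2, 293.4]), array([ 8.1, 26.3]), 61)
[0.45648139 0.33989997 0.2425285 ] [5.01993852e-04 1.07045943e-04 1.27528411e-01]
```

handwheel(
  increments=[
    [[1, 0, 0, 0.04, 0, 0, 0], [1, 0, 0, 0.08, 0, 0, 0], [1, 0, 0, 0.115, 0, 0, 0], [1, 0.001, 0, 0.1275, 0, 0, 0], [1, 0.001, 0, 0.1275, 0, 0, 0], [0.5, 0.001, 0, 0.1275, 0, 0, 0], [0.5, 0.001, 0, 0.1275, 0, 0, 0], [0.5, 0.001, 0, 0.1275, 0, 0, 0], [0.5, 0.001, 0, 0.1275, 0, 0, 0], [0.5, 0.001, 0, 0.1275, 0, 0, 0]],
  ],
  squeeze=30,
)

```text
clock: 32.1
tool_pos: [0.456, 0.3411, 0.1162]
eef_rot: [-0.0, 1.0, 0.001, 0.001]
contact_force: [-1.5, -0.2, 7.3]
opening: 0.697
finger_force: 30.0
```

handwheel(
  increments=[
    [[0.5, 0, 0, 0, 0, 0, 0], [0.5, 0, 0, -0.03, 0, 0, 0], [0.5, 0, 0, -0.075, 0, 0, 0], [0.5, 0, -0.01, -0.12, 0, 0, 0], [0.5, 0, -0.04, -0.155, 0, 0, 0], [0.5, 0, -0.08, -0.16, 0, 0, 0], [0.5, -0.01, -0.125, -0.16, 0, 0, 0], [0.5, -0.04, -0.16, -0.16, 0, 0, 0], [0.5, -0.075, -0.19, -0.16, 0, 0, 0], [0.5, -0.11, -0.22, -0.16, 0, 0, 0]],
  ],
)

```text
clock: 33.1
tool_pos: [0.5655, 0.1181, 0.2746]
eef_rot: [-0.0, 1.0, -0.0, -0.001]
contact_force: [0.7, 1.3, -4.7]
opening: 0.696
finger_force: 30.0
```

handwheel(
  increments=[
    [[0.5, -0.015, -0.007, 0, 0, 0, 0], [0.5, -0.015, -0.007, 0, 0, 0, 0], [0.5, -0.015, -0.007, 0, 0, 0, 0], [0.5, -0.015, -0.007, 0.03, 0, 0, 0], [0.5, -0.015, -0.007, 0.07, 0, 0, 0]],
  ],
)

```text
clock: 33.6
tool_pos: [0.5805, 0.1158, 0.2062]
eef_rot: [-0.001, 1.0, 0.001, 0.002]
contact_force: [1.2, 1.3, -4.9]
opening: 0.694
finger_force: 30.0
```

```bash
python3 - <<'E'
from h import *
print(totool([.582,.1132,.115]))
E
```

```text
[-0.00110666 -0.00280037  0.0911718 ]
```

handwheel(
  increments=[
    [[0.5, -0.001, -0.0005, 0.035, 0, 0, 0], [0.5, -0.001, -0.0005, 0.065, 0, 0, 0], [0.5, -0.001, -0.0005, 0.08, 0, 0, 0], [0.5, -0.001, -0.0005, 0.085, 0, 0, 0], [0.5, -0.001, -0.0005, 0.088, 0, 0, 0], [0.5, -0.001, -0.0005, 0.09, 0, 0, 0], [0.5, -0.001, -0.0005, 0.09, 0, 0, 0], [0.5, -0.001, -0.0005, 0.09, 0, 0, 0]],
  ],
)

```text
clock: 34.4
tool_pos: [0.5822, 0.1137, 0.1162]
eef_rot: [-0.0, 1.0, 0.001, 0.001]
contact_force: [0.3, 0.6, 1.3]
opening: 0.691
finger_force: 30.0
```

handwheel(
  increments=[
    [[0.95, 0, 0, 0, 0, 0, 0], [0.95, 0, 0, 0, 0, 0, 0], [0.95, 0, 0, 0, 0, 0, 0], [0.95, 0, 0, 0, 0, 0, 0], [0.95, 0, 0, -0.03, 0, 0, 0], [0.95, 0, 0, -0.075, 0, 0, 0], [0.75, 0, 0, -0.12, 0, 0, 0], [0.75, 0, 0, -0.125, 0, 0, 0], [0.75, 0, 0, -0.125, 0, 0, 0], [0.75, 0, 0, -0.125, 0, 0, 0]],
  ],
)

```text
clock: 35.4
tool_pos: [0.5805, 0.1123, 0.2387]
eef_rot: [-0.0, 1.0, -0.001, -0.001]
contact_force: [1.0, -0.1, -0.8]
opening: 0.755
finger_force: 0.0
```

```bash
python3 - <<'E'
from m import *
C=cam("wrist"); im,d=snapshot("wrist"); P=depthpts(C,d);Z=P[:,:,2]
m=(Z>.138)&(Z<.15)&(abs(P[:,:,0]-.581)<.045)&(abs(P[:,:,1]-.113)<.045); print(m.sum(),np.median(Z[m]),fit(C,m,.144))
C=cam("top"); im,d=snapshot("top"); P=depthpts(C,d);Z=P[:,:,2]
for n,c,z in(("spray",(.551,.382),.169),("oil",(.547,.2915),.159),("oilbody",(.547,.2915),.112)):
    m=(Z>z-.006)&(Z<z+.005)&(abs(P[:,:,0]-c[0])<.045)&(abs(P[:,:,1]-c[1])<.04); print(n,m.sum(),fit(C,m,z) if m.sum()>100 else 0)
print(totool([.547,.2915,.24]))
E
```

```text
4520 0.1440951654276314 (array([580.7, 111.9]), array([60.2, 61. ]), 214)
spray 297 (array([549.9, 378.9]), array([39.6, 41.5]), 56)
oil 141 (array([546.7, 293.7]), array([26.1, 28.7]), 37)
oilbody 218 (array([547.2, 292.2]), array([44. , 67.4]), 116)
[ 0.03321645  0.17913813 -0.0019752 ]
```

handwheel(
  increments=[
    [[0.75, 0.005, 0.03, 0, 0, 0, 0], [0.75, 0.015, 0.075, 0, 0, 0, 0], [0.75, 0.025, 0.12, 0, 0, 0, 0], [0.75, 0.034, 0.16, 0, 0, 0, 0], [0.75, 0.034, 0.1785, 0, 0, 0, 0], [0.75, 0.034, 0.1785, 0, 0, 0, 0], [0.75, 0.034, 0.1785, 0, 0, 0, 0], [0.75, 0.034, 0.1785, 0.04, 0, 0, 0], [0.75, 0.034, 0.1785, 0.08, 0, 0, 0], [0.75, 0.034, 0.1785, 0.1, 0, 0, 0]],
  ],
)

```text
clock: 36.5
tool_pos: [0.5466, 0.2868, 0.1362]
eef_rot: [0.002, 1.0, -0.003, -0.002]
contact_force: [-0.5, -0.2, 0.4]
opening: 0.751
finger_force: 0.0
```

```bash
python3 - <<'E'
from h import *
print(totool([.547,.292,.1295]))
E
```

```text
[-0.00040361  0.00527149  0.00671743]
```

handwheel(
  increments=[
    [[0.75, 0, 0.001, 0.005, 0, 0, 0], [0.75, 0, 0.001, 0.009, 0, 0, 0], [0.75, 0, 0.001, 0.009, 0, 0, 0], [0.75, 0, 0.001, 0.009, 0, 0, 0]],
  ],
)

```text
clock: 36.9
tool_pos: [0.5482, 0.2925, 0.1322]
eef_rot: [0.0, 1.0, 0.001, 0.001]
contact_force: [-0.0, 0.2, -0.4]
opening: 0.747
finger_force: 0.0
```

handwheel(
  increments=[
    [[0.1, 0, 0, 0, 0, 0, 0], [0.1, 0, 0, 0, 0, 0, 0], [0.1, 0, 0, 0, 0, 0, 0], [0.1, 0, 0, 0, 0, 0, 0], [0.1, 0, 0, 0, 0, 0, 0], [0.1, 0, 0, 0, 0, 0, 0], [0.1, 0, 0, 0, 0, 0, 0]],
  ],
  squeeze=30,
)

```text
clock: 37.6
tool_pos: [0.5474, 0.2932, 0.1311]
eef_rot: [-0.0, 1.0, 0.001, 0.0]
contact_force: [-0.5, 1.3, 1.1]
opening: 0.335
finger_force: 30.0
```

```bash
python3 - <<'E'
from h import *
print(totool([.571,-.067,.1295]))
E
```

```text
[-0.02340897 -0.36017703  0.0011673 ]
```

handwheel(
  increments=[
    [[0.1, 0, 0, -0.03, 0, 0, 0], [0.1, 0, 0, -0.075, 0, 0, 0], [0.1, 0, 0, -0.12, 0, 0, 0], [0.1, 0, -0.005, -0.16, 0, 0, 0], [0.1, 0, -0.03, -0.17, 0, 0, 0], [0.1, 0, -0.075, -0.17, 0, 0, 0], [0.1, -0.005, -0.12, -0.17, 0, 0, 0], [0.1, -0.01, -0.165, -0.17, 0, 0, 0], [0.1, -0.015, -0.21, -0.17, 0, 0, 0], [0.1, -0.02, -0.255, -0.17, 0, 0, 0]],
  ],
)

```text
clock: 38.6
tool_pos: [0.5664, 0.0348, 0.3001]
eef_rot: [-0.0, 1.0, -0.001, -0.001]
contact_force: [0.4, -0.5, -3.0]
opening: 0.333
finger_force: 29.9
```

handwheel(
  increments=[
    [[0.1, -0.002, -0.045, 0, 0, 0, 0], [0.1, -0.0035, -0.085, 0, 0, 0, 0], [0.1, -0.0035, -0.105, 0, 0, 0, 0], [0.1, -0.0035, -0.105, 0, 0, 0, 0], [0.1, -0.0035, -0.105, 0, 0, 0, 0], [0.1, -0.0035, -0.105, 0.04, 0, 0, 0], [0.1, -0.0035, -0.105, 0.08, 0, 0, 0], [0.1, -0.0035, -0.105, 0.12, 0, 0, 0], [0.1, -0.0035, -0.105, 0.15, 0, 0, 0], [0.1, -0.0035, -0.105, 0.155, 0, 0, 0]],
  ],
)

```text
clock: 39.6
tool_pos: [0.568, -0.0654, 0.1425]
eef_rot: [-0.002, 1.0, 0.001, -0.004]
contact_force: [-0.3, 0.3, -2.9]
opening: 0.333
finger_force: 29.9
```

```bash
python3 - <<'E'
from h import *
print(totool([.571,-.067,.1305]))
E
```

```text
[-0.00306795 -0.00159677  0.01202145]
```

handwheel(
  increments=[
    [[0.1, 0, 0, 0, 0, 0, 0], [0.1, 0, 0, 0.005, 0, 0, 0], [0.1, 0, 0, 0.01, 0, 0, 0], [0.1, 0, 0, 0.013, 0, 0, 0], [0.1, 0, 0, 0.0145, 0, 0, 0], [0.1, 0, 0, 0.0145, 0, 0, 0], [0.1, 0, 0, 0.0145, 0, 0, 0]],
  ],
)

```text
clock: 40.3
tool_pos: [0.571, -0.0676, 0.1316]
eef_rot: [-0.0, 1.0, 0.0, 0.0]
contact_force: [-0.7, -0.8, -2.3]
opening: 0.333
finger_force: 29.9
```

handwheel(
  increments=[
    [[0.65, 0, 0, 0, 0, 0, 0], [0.65, 0, 0, 0, 0, 0, 0], [0.65, 0, 0, 0, 0, 0, 0], [0.65, 0, 0, -0.03, 0, 0, 0], [0.65, 0, 0, -0.07, 0, 0, 0], [0.75, 0, 0, -0.11, 0, 0, 0], [0.75, 0, 0, -0.12, 0, 0, 0], [0.75, 0, 0, -0.12, 0, 0, 0], [0.75, 0, 0, -0.12, 0, 0, 0]],
  ],
)

```text
clock: 41.2
tool_pos: [0.57, -0.0679, 0.2503]
eef_rot: [-0.0, 1.0, -0.0, -0.001]
contact_force: [-0.7, -0.4, -0.7]
opening: 0.754
finger_force: 0.0
```

```bash
python3 - <<'E'
from m import *
C=cam("wrist"); im,d=snapshot("wrist"); P=depthpts(C,d);Z=P[:,:,2]
m=(Z>.15)&(Z<.165)&(abs(P[:,:,0]-.571)<.03)&(abs(P[:,:,1]+.065)<.03); print(m.sum(),np.median(Z[m]),fit(C,m,.159))
print(get_state()["tool_pos"],totool([.551,.381,.25]))
E
```

```text
1116 0.1590160432350606 (array([570. , -67.5]), array([28.6, 30.1]), 105)
[ 0.56977053 -0.06788329  0.24981896] [ 1.86911831e-02  4.48886586e-01 -2.16365403e-04]
```

The oil bottle is back within 2 mm of its start. Now the spray can.

handwheel(
  increments=[
    [[0.8, 0, 0.03, 0, 0, 0, 0], [0.8, 0, 0.08, 0, 0, 0, 0], [0.8, 0.005, 0.13, 0, 0, 0, 0], [0.8, 0.01, 0.18, 0, 0, 0, 0], [0.8, 0.015, 0.23, 0, 0, 0, 0], [0.8, 0.02, 0.28, 0, 0, 0, 0], [0.8, 0.02, 0.33, 0, 0, 0, 0], [0.8, 0.0195, 0.38, 0, 0, 0, 0], [0.8, 0.0195, 0.425, 0, 0, 0, 0], [0.8, 0.0195, 0.449, 0, 0, 0, 0]],
  ],
  quiet=true,
)

```text
ok
```

handwheel(
  increments=[
    [[0.8, 0, 0, 0, 0, 0, 0], [0.8, 0, 0, 0, 0, 0, 0], [0.8, 0, 0, 0, 0, 0, 0], [0.8, 0, 0, 0.04, 0, 0, 0], [0.8, 0, 0, 0.08, 0, 0, 0], [0.8, 0, 0, 0.11, 0, 0, 0], [0.8, 0, 0, 0.118, 0, 0, 0], [0.8, 0, 0, 0.118, 0, 0, 0], [0.8, 0, 0, 0.118, 0, 0, 0]],
  ],
)

```text
clock: 43.15
tool_pos: [0.5524, 0.3816, 0.1351]
eef_rot: [0.0, 1.0, 0.001, 0.001]
contact_force: [-0.5, -0.2, 0.2]
opening: 0.799
finger_force: 0.0
```

```bash
python3 - <<'E'
from h import *
print(totool([.551,.3815,.132]))
E
```

```text
[ 1.40134472e-03 -8.37681513e-05  3.10151877e-03]
```

handwheel(
  increments=[
    [[0.3, 0.001, 0, 0.002, 0, 0, 0], [0.3, 0.001, 0, 0.002, 0, 0, 0], [0.3, 0.001, 0, 0.002, 0, 0, 0], [0.3, 0.001, 0, 0.002, 0, 0, 0], [0.3, 0.001, 0, 0.002, 0, 0, 0], [0.3, 0.001, 0, 0.002, 0, 0, 0], [0.3, 0.001, 0, 0.002, 0, 0, 0]],
  ],
  squeeze=25,
)

```text
clock: 43.85
tool_pos: [0.5505, 0.3816, 0.132]
eef_rot: [-0.0, 1.0, 0.0, 0.0]
contact_force: [0.4, -1.1, 4.8]
opening: 0.471
finger_force: 25.0
```

handwheel(
  increments=[
    [[0.3, 0, 0, -0.03, 0, 0, 0], [0.3, 0, 0, -0.075, 0, 0, 0], [0.3, 0, 0, -0.12, 0, 0, 0], [0.3, 0.005, -0.005, -0.155, 0, 0, 0], [0.3, 0.02, -0.03, -0.16, 0, 0, 0], [0.3, 0.035, -0.07, -0.16, 0, 0, 0], [0.3, 0.047, -0.115, -0.16, 0, 0, 0], [0.3, 0.047, -0.16, -0.16, 0, 0, 0], [0.3, 0.047, -0.205, -0.16, 0, 0, 0], [0.3, 0.047, -0.25, -0.16, 0, 0, 0]],
  ],
)

```text
clock: 44.85
tool_pos: [0.5023, 0.1292, 0.2905]
eef_rot: [-0.0, 1.0, -0.0, -0.001]
contact_force: [0.7, -0.5, -4.0]
opening: 0.469
finger_force: 25.0
```

handwheel(
  increments=[
    [[0.3, 0, -0.045, 0, 0, 0, 0], [0.3, 0, -0.085, 0, 0, 0, 0], [0.3, 0, -0.108, 0, 0, 0, 0], [0.3, 0, -0.108, 0, 0, 0, 0], [0.3, 0, -0.108, 0, 0, 0, 0], [0.3, 0, -0.108, 0.04, 0, 0, 0], [0.3, 0, -0.108, 0.08, 0, 0, 0], [0.3, 0, -0.108, 0.12, 0, 0, 0], [0.3, 0, -0.108, 0.14, 0, 0, 0], [0.3, 0, -0.108, 0.145, 0, 0, 0]],
  ],
)

```text
clock: 45.85
tool_pos: [0.5016, 0.0252, 0.144]
eef_rot: [-0.002, 1.0, 0.0, -0.003]
contact_force: [-0.6, -1.1, -4.1]
opening: 0.466
finger_force: 25.0
```

```bash
python3 - <<'E'
from h import *
print(totool([.504,.0235,.134]))
E
```

```text
[-0.00240113 -0.00170044  0.01002539]
```

handwheel(
  increments=[
    [[0.3, 0, 0, 0, 0, 0, 0], [0.3, 0, 0, 0.005, 0, 0, 0], [0.3, 0, 0, 0.01, 0, 0, 0], [0.3, 0, 0, 0.013, 0, 0, 0], [0.3, 0, 0, 0.0145, 0, 0, 0], [0.3, 0, 0, 0.0145, 0, 0, 0], [0.3, 0, 0, 0.0145, 0, 0, 0]],
  ],
)

```text
clock: 46.55
tool_pos: [0.5034, 0.0234, 0.132]
eef_rot: [-0.0, 1.0, 0.0, 0.0]
contact_force: [-0.0, -0.2, -4.2]
opening: 0.472
finger_force: 25.0
```

handwheel(
  increments=[
    [[0.75, 0, 0, 0, 0, 0, 0], [0.75, 0, 0, 0, 0, 0, 0], [0.75, 0, 0, 0, 0, 0, 0], [0.75, 0, 0, -0.03, 0, 0, 0], [0.75, 0, 0, -0.07, 0, 0, 0], [0.75, 0, 0, -0.11, 0, 0, 0], [0.75, 0.03, 0, -0.14, 0, 0, 0], [0.75, 0.07, 0, -0.14, 0, 0, 0], [0.75, 0.1, 0, -0.14, 0, 0, 0], [0.75, 0.1, 0, -0.14, 0, 0, 0]],
  ],
)

```text
clock: 47.55
tool_pos: [0.399, 0.0226, 0.2722]
eef_rot: [-0.001, 1.0, -0.001, -0.002]
contact_force: [0.5, -0.6, -0.4]
opening: 0.748
finger_force: 0.0
```

```bash
python3 - <<'E'
from m import *
C=cam("top"); im,d=snapshot("top"); P=depthpts(C,d);Z=P[:,:,2]
for n,c,z in(("tub",(.581,.113),.144),("spray",(.504,.022),.169),("oil",(.57,-.065),.159),("cup",(.453,-.309),.091)):
    m=(Z>z-.008)&(Z<z+.005)&(abs(P[:,:,0]-c[0])<.045)&(abs(P[:,:,1]-c[1])<.04); print(n,m.sum(),fit(C,m,z) if m.sum()>50 else 0)
i,_=snapshot("scene"); cv2.imwrite("pics/s9.png",i[:,:,::-1])
E
```

```text
tub 621 (array([580.6, 111.9]), array([59.4, 60.8]), 78)
spray 0 0
oil 153 (array([570.3, -66.7]), array([27.3, 29.1]), 38)
cup 149 (array([ 451.5, -309. ]), array([59.4, 61.1]), 75)
```

View pics/s9.png

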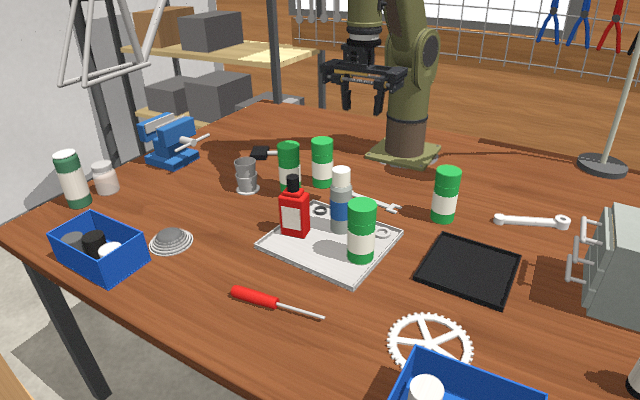

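The picture shows the spray can (341,200), oil bottle (294,213) and tub (361,232) standing upright in their places. The cup is nested in the pot at (246,175). The spray is hidden from the top camera by the arm, but it was set down at its start position. Handing in.

handwheel(
  increments=[
    [[0.75, 0, 0, 0, 0, 0, 0], [0.75, 0, 0, 0, 0, 0, 0], [0.75, 0, 0, 0, 0, 0, 0]],
  ],
  lines="1,2",
)

```text
clock: 47.95
tool_pos: [0.4041, 0.0236, 0.2717]
```

```bash
python3 -c "
from plant import finish_job; print(finish_job())"
```

```text
the job is handed in; nothing more can be done
None
```

I handed the job in at about 48 s: the cup is nested upright and fully home in the unmoved pot, and the three containers stand upright in their starting places; tub and oil measured within 2 mm, spray set down at its start position but not measured afterwards because the arm hid it.

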